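Find a vial block's deep bore on the pin gauge and hold it bore-up

ROBOT

A 6-joint arm with a two-finger parallel gripper is mounted at the origin on the work surface. World frame = base frame: x ahead of the robot, y to its left, z up, the work surface at z = 0. Lengths are in m, angles in rad, forces in N, time in s.
With the tool pointing down it reaches from about 0.375 to 0.9 m from the base axis. Payload 3.1 kg.
Tool frame: the origin (TCP) lies between the finger pads; the fingertips stand 22 mm ahead of it and the grasp point (between the pads) lies 3 mm ahead of it; z points along the fingers, y is the line along which they close (so a half turn about z gives the same grasp; the last joint's range is limited). The gripper opens to 87 mm and grips with 3 to 60 N. Pads are 19 mm wide; open, the fingers measure 117 mm over their backs; the gripper's body (75 mm by 190 mm) begins 51 mm behind the grasp point.
Start: joints at [-0.178, 0.527, 1.433, -0, 1.181, -0.178], TCP at [0.625, 0, 0.245] pointing down, gripper open.
Joint ranges: [-3.08, 3.08], [-0.75, 2.2], [0.22, 2.44], [-1.43, 4.57], [0, 2.65], [-2.85, 2.85]. Speed limits (rad/s): [2.79, 2.79, 3.14, 3.14, 3.14, 3.14].

INTERFACE

Orientations are given as a unit quaternion [x, y, z, w].
In Python, from rig import get_obs, camera, get_calibration, hand_in, cut_out gives the robot as it stands.
- The arm moves only by the shell command python3 -m inch 'ROWS' [OPENING] [FORCE]. ROWS is JSON, one flat list of numbers, 6 for each row, row after row: the shift along the tool's x, y, z scaled (see below), then the turn, a rotation vector about the tool's x, y, z scaled (see below). A call has 1 to 20 rows; each row is the pose to reach, as a shift and turn from the pose commanded when the call began, along the tool's axes at that moment; what a row does not reach only later rows make up. The controller multiplies each number of a shift by 0.08 m and each number of a turn by 90 degrees. A row lasts 1/12 s, in which the tool goes at most 41.7 mm and 7.16 degrees, less where a joint would pass 70% of its speed; a pose out of reach is approached as far as the arm can. A call with a number of a shift or a turn outside -1 to 1 is refused whole. A call with a gripper value outside its range is refused whole. OPENING is the finger opening in mm, from 0 to 87, set as the call begins (- or left out, the last holds). The fingers move at their own pace and stop on an object; FORCE is the grip in N (left out, the last holds). Time passes only in rows, so rows that repeat a pose let the fingers close. It gives the time, the measured TCP pose, the force, the opening and the grip force at its end, in the units of the state.
- get_obs(): the state, without advancing time (a new reading comes with each control period).
- camera(name): name is "scene" or "side" or "wrist"; returns the picture (400x640x3 uint8, red, green, blue); there is no depth.
- get_calibration(name): a dict with "vertical_fov" (degrees; the focal length in pixels is half the picture's height over the tangent of half this angle, whatever the lens; pixels are square), "cx", "cy" (the principal point, pixels), "T" (4x4, takes a point from camera to world coordinates). Camera axes: x right, y down, z forward; pixel columns grow to the right and rows downward; lengths in m; the calibration is good to about 2 mm. A picture is of the moment at which its call begins: read the wrist's pose just before it. get_calibration takes no time and is no camera call; for the wrist camera it gives the pose at the moment of the call.
- hand_in(): hands the job in; it is judged then, once.
Trained networks look in the newest picture that a camera, given by its name, has taken for a name from the list of things; names that differ only in an ending like _2 or _b are one class to them, and where a whole thing is asked for, a point or a joint stands for the part that bears it (a point fixed in the world has none). Each returns a list of dicts, best first, with "conf" (0 to 1); they miss things now and then, are a little off and sometimes report something else, mostly with a low value. They report only what shows in the picture. A call takes as long as a camera call.
- cut_out(camera, thing): "region" (400x640 bool, what is visible of it) and "bbox" ([left, top, right, bottom] in pixels, round what is visible of it).
The state is a dict: "time": time; "q": joint angles; "joint_velocities": joint speeds; "joint_torque": joint torques, N m; "position": TCP position; "tool_rot": TCP orientation; "ft_force": force on the tool from outside, world axes, zero at the start; "moment": the same for the moment, N m; "grip_width": finger opening in m; "grip_force": force on a finger pad.
Only numpy, scipy, OpenCV 4.12 (cv2) and the standard library are available. Lean on these libraries where they do the work, as an engineer would, in place of code of your own. Each camera call takes 0.05 s, during which the arm holds its last target. There are 200 camera calls.

TASK

The aluminium vial block on the bench looks alike at both ends, but only one end has the deep blind bore; the other is just a shallow recess. Prove the right end by feel: gently push the block onto the level brass pin of the blue gauge until the pin bottoms in the deep bore. Then draw it off, turn it so that the deep bore points straight up, and finish while holding it still in the gripper about 20 cm above the bench, ready for a vial; leave the jar, carton and tray alone.

Things in the scene. Friction and masses are not known exactly. Their poses are not given: they have to be found in the camera images.
- block: Loose square aluminium block, 72 long, 40 x 40 mm across, about 0.24 kg, lying on a flat side in a varying heading. Origin at its very centre (20 mm up at the start). x runs along the 72 mm and points out of the end with the deep round blind bore: 21 mm wide, 40 mm deep, floor at x = -4 mm. The -x end has a recess of that width, only 8 mm deep. z is up at the start. Plain flat sides to grip.
- bore_mouth (a point): Centre of the deep bore's mouth (2 mm chamfer) on the block's end face, 36 mm from the block's centre; same axes as the block, x points out of the bore.
- gauge: Fixed gauge: grey foot plate 130 x 100 x 12 mm (45 mm ahead to 85 mm behind the origin), blue pedestal 50 x 50 mm, top 100 mm up. Origin on the bench under the pedestal's centre, z up. A brass pin 14 mm thick sticks out level along +x, axis 85 mm above the bench, free for 94 mm from a 24 mm collar to its tip. Place and heading vary; the pin points roughly to the robot's right (-y).
- pin_tip (a point): Centre of the brass pin's rounded free end, 125 mm along the gauge's x axis, 85 mm above the bench; same axes as the gauge: x points from the pedestal out through the tip, so the block is pushed on towards -x.
- jar: Bystander: amber jar, 56 mm in diameter, 70 mm tall, standing loose; origin at the centre of its underside.
- carton: Bystander: yellow carton, 80 x 110 x 50 mm, loose; origin at the centre of its underside.
- vial_tray: Bystander: blue divided tray, 110 x 160 x 35 mm, loose; origin at the centre of its underside.

How it is judged:
By the outcome, as a careful person would: the job done as asked, in the order asked, and still so for the second after the job is handed in, while the arm keeps its last pose, push and grip.
It also fails if it takes over 48 s, if anything falls off the work surface, if the arm or the gripper's body presses on something with over 40 N, if the wrist force passes 120 N, or if a joint passes its speed limit or range.

## Working session

There is one attempt and no reset: what is moved stays moved. The work goes in short steps, Python scripts to look and compute and a shell command to move; the robot and the scene stay as the last step left them, time stands still between calls to the robot, and variables do not carry over. Pictures are saved under pics/ and viewed, at most 10 in all, crops included, and the job is handed in when it is done.

```bash
mkdir -p pics; ls; python3 - <<'E'
from rig import *
import cv2,numpy as np
for c in ["scene","side"]:
    im=camera(c);cv2.imwrite(f"pics/{c}0.png",im[:,:,::-1])
    k=get_calibration(c);print(c,k["vertical_fov"],k["cx"],k["cy"],np.round(k["T"],3).tolist())
    for t in ["block","gauge","bore_mouth","pin_tip","jar","carton","vial_tray"]:
        for d in cut_out(c,t)[:2]: print(t,round(d["conf"],2),d["bbox"])
E
```

```text
pics
scene 55.57895747847269 315.5942900765459 200.41678264833712 [[-0.136, 0.605, -0.785, 1.547], [0.991, 0.09, -0.103, 0.04], [0.008, -0.791, -0.611, 0.813], [0.0, 0.0, 0.0, 1.0]]
block 0.67 [290.1, 182.8, 317.0, 205.6]
gauge 0.89 [396.2, 179.7, 458.4, 222.9]
gauge 0.29 [349.7, 231.3, 368.0, 262.9]
bore_mouth 0.8 [291.6, 183.5, 314.5, 203.3]
pin_tip 0.93 [399.4, 179.3, 456.3, 218.9]
jar 0.97 [350.3, 234.7, 370.0, 262.2]
carton 0.97 [262.0, 221.4, 301.8, 260.7]
side 44.64802279485492 319.5953792646726 196.23801337841232 [[0.84, -0.418, 0.345, 0.034], [-0.542, -0.669, 0.509, -0.901], [0.018, -0.615, -0.788, 1.313], [0.0, 0.0, 0.0, 1.0]]
block 0.65 [297.2, 215.3, 313.2, 243.2]
gauge 0.68 [222.9, 122.1, 263.0, 160.1]
bore_mouth 0.75 [298.5, 217.2, 312.5, 242.5]
pin_tip 0.65 [223.5, 121.7, 256.2, 156.5]
pin_tip 0.5 [328.2, 144.7, 340.9, 164.2]
jar 0.76 [325.9, 144.0, 339.6, 165.6]
jar 0.2 [298.6, 216.2, 311.7, 241.2]
carton 0.86 [356.0, 174.7, 391.7, 216.2]
vial_tray 0.59 [340.0, 271.4, 404.3, 341.1]
```

```bash
python3 - <<'E'
import cv2,numpy as np
a=cv2.imread("pics/scene0.png")[165:275,250:470];b=cv2.imread("pics/side0.png")[110:350,210:420]
a=cv2.resize(a,None,fx=3.6,fy=3.6,interpolation=cv2.INTER_CUBIC)
cv2.imwrite("pics/a.png",a)
cv2.imwrite("pics/b.png",cv2.resize(b,None,fx=2.5,fy=2.5,interpolation=cv2.INTER_CUBIC))
E
```

```text
(no output)
```

View pics/a.png

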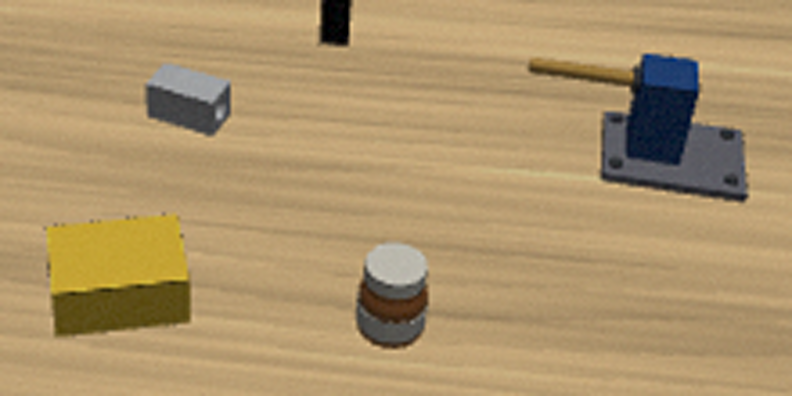

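View pics/b.png

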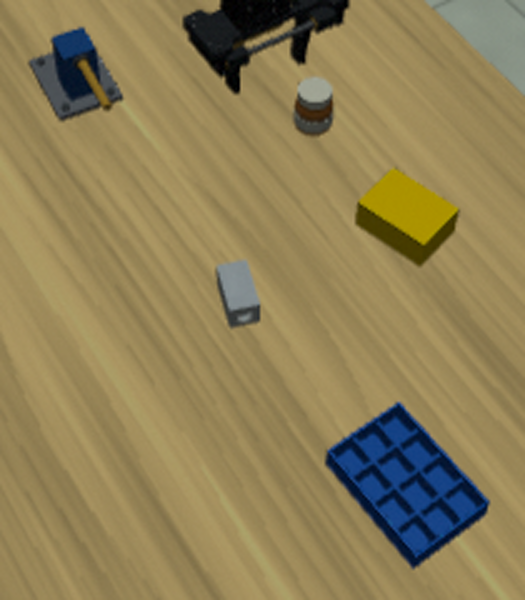

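```bash
cat > h.py <<'E'
from rig import *
import cv2,numpy as np
from scipy.optimize import minimize
from scipy.spatial.transform import Rotation as R
def proj(k,P):
    f=200/np.tan(np.radians(k["vertical_fov"])/2)
    c=(np.c_[P,np.ones(len(P))]@np.linalg.inv(k["T"]).T)[:,:3]
    return c[:,:2]/c[:,2:]*f+[k["cx"],k["cy"]]
def box(x0,x1,y0,y1,z0,z1): return np.array([[x,y,z] for x in(x0,x1) for y in(y0,y1) for z in(z0,z1)])/1e3
M={"block":[box(-36,36,-20,20,0,40)],
"gauge":[box(-85,45,-50,50,0,12),box(-25,25,-25,25,0,100),box(25,125,-6,6,79,91)]}
def pose(P,p,z=0): 
    c,s=np.cos(p[2]),np.sin(p[2]); return P@np.array([[c,s,0],[-s,c,0],[0,0,1]])+[p[0],p[1],z]
def render(k,parts,p):
    m=np.zeros((1600,2560),np.uint8)
    for q in parts:
        u=np.clip(proj(k,pose(q,p)),-5000,5000)*4+1.5
        cv2.fillConvexPoly(m,np.round(cv2.convexHull(u.astype(np.float32))).astype(np.int32),1)
    return m
def fit(thing,obs,p0s):
    L=[(k,cv2.resize(r.astype(np.uint8),(2560,1600),interpolation=cv2.INTER_NEAREST)) for k,r in obs]
    def cost(v):
        p=[v[0],v[1],v[2]*10]
        return sum(1-(a&r).sum()/max(1,(a|r).sum()) for k,r in L for a in [render(k,M[thing],p)])
    best=None
    for p in p0s:
        v=np.array([p[0],p[1],p[2]/10]);s=[v]+[v+d for d in np.diag([.02,.02,.03])]
        o=minimize(cost,v,method="Nelder-Mead",options=dict(initial_simplex=s,maxfev=90,xatol=2e-4,fatol=1e-4))
        print(thing,np.round([o.x[0],o.x[1],o.x[2]*10,o.fun],4))
        if best is None or o.fun<best.fun: best=o
    return best.x*[1,1,10]
def ray(k,u,z):
    f=200/np.tan(np.radians(k["vertical_fov"])/2)
    d=k["T"][:3,:3]@[(u[0]-k["cx"])/f,(u[1]-k["cy"])/f,1];o=k["T"][:3,3]
    return o+d*(z-o[2])/d[2]
E
python3 - <<'E'
from h import *
ks={c:get_calibration(c) for c in("scene","side")}
cen=lambda b:((b[0]+b[2])/2,(b[1]+b[3])/2)
obs={}
for c in ks:
    camera(c)
    for t in("block","gauge"):
        obs.setdefault(t,[]).append((ks[c],cut_out(c,t)[0]["region"]))
    for t in("jar","carton","vial_tray"):
        d=cut_out(c,t)
        if d: print(c,t,np.round(ray(ks[c],cen(d[0]["bbox"]),.03),3))
b=ray(ks["side"],(305,229),.02);g=ray(ks["side"],(241,139),.04);print(b,g)
fit("block",obs["block"],[(b[0],b[1],a) for a in(.4,1.2,2.,2.8)])
fit("gauge",obs["gauge"],[(g[0],g[1],a) for a in(-1.2,-1.6,-2)])
w=camera("wrist");cv2.imwrite("pics/w0.png",w[:,:,::-1]);k=get_calibration("wrist");print(k["vertical_fov"],k["cx"],k["cy"],np.round(k["T"],3).tolist());o=get_obs();print(o["time"],o["tool_rot"])
E
```

```text
scene jar [0.747 0.062 0.03 ]
scene carton [ 0.745 -0.164  0.03 ]
scene vial_tray [ 0.54 -0.47  0.03]
side jar [0.746 0.062 0.03 ]
side carton [ 0.748 -0.166  0.03 ]
side vial_tray [ 0.509 -0.482  0.03 ]
[ 0.48850774 -0.15282092  0.02      ] [0.49212618 0.29455036 0.04      ]
block [ 0.4918 -0.1467  1.2348  0.1353]
block [ 0.4917 -0.1475  1.2363  0.1363]
block [ 0.4916 -0.1467  1.2448  0.1376]
block [ 0.4914 -0.1473  1.24    0.1376]
gauge [ 0.4894  0.2958 -1.6984  0.2463]
gauge [ 0.4906  0.2961 -1.6837  0.2426]
gauge [ 0.4898  0.2955 -1.6754  0.2423]
65.94273519200087 318.82100977149173 201.05905721190967 [[1.0, -0.0, -0.001, 0.626], [-0.0, -0.969, -0.249, 0.067], [-0.001, 0.249, -0.969, 0.385], [0.0, 0.0, 0.0, 1.0]]
1.45 [7.07093130e-01 7.07120431e-01 4.89774193e-06 2.18600397e-05]
```

View pics/w0.png

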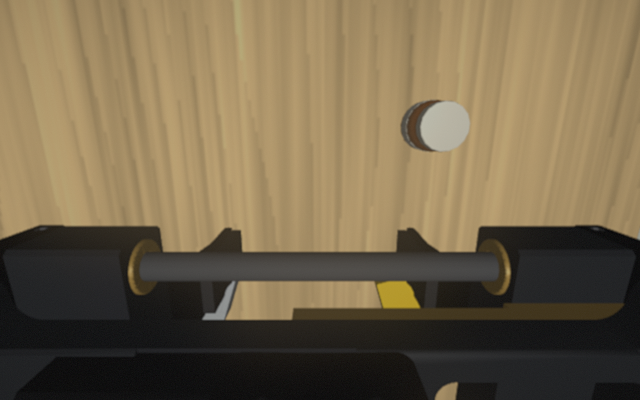

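```bash
cat >> h.py <<'E'
def rel(pos,Rt,o=None):
    o=o or get_obs();R0=R.from_quat(o["tool_rot"])
    s=R0.inv().apply(np.array(pos)-o["position"])/.08
    t=(R0.inv()*Rt).as_rotvec()/(np.pi/2)
    print("from",np.round(o["position"],4),"to",np.round(pos,4),"rows",np.round(s,3),np.round(t,3),"q",np.round(o["q"],2))
def down(h): # tool down, tool x at heading h
    c,s=np.cos(h),np.sin(h); return R.from_matrix(np.array([[c,s,0],[s,-c,0],[0,0,-1]]).T)
E
python3 - <<'E'
from h import *
h=1.237;ax=np.array([np.cos(h),np.sin(h),0])
Rt=down(h)*R.from_rotvec([0,-np.radians(35),0])
zc=Rt.apply([-.249,0,.969]);xup=Rt.apply([.969,0,.249])
end=np.array([.492,-.147,.02])+.036*ax
cam=end-zc*.24-xup*.02
tcp=cam-Rt.apply([.067,0,-.14]);print(cam,tcp)
rel(tcp,Rt)
E
```

```text
[0.55927098 0.04699188 0.19142036] [ 0.51498039 -0.08073058  0.1151687 ]
from [0.625  0.     0.2445] to [ 0.515  -0.0807  0.1152] rows [-1.009 -1.375  1.617] [ 0.065 -0.385  0.206] q [-0.18  0.53  1.43 -0.    1.18 -0.18]
```

```bash
python3 -m inch '[-0.4,-0.5,0.3,0.02,-0.08,0.05, -0.7,-0.8,0.6,0.04,-0.16,0.1, -0.9,-1,0.8,0.05,-0.24,0.15, -1,-1,0.8,0.065,-0.32,0.2, -1,-1,0.8,0.065,-0.385,0.206]'; python3 - <<'E'
from h import *
h=1.237
rel([.515,-.0807,.1152],down(h)*R.from_rotvec([0,-np.radians(35),0]))
E
```

```text
time: 1.87
position: [0.5426, -0.0824, 0.1802]
tool_rot: [0.779, 0.566, -0.223, 0.154]
ft_force: [1.2, -0.3, -0.2]
grip_width: 0.0875
grip_force: 0.0
from [ 0.5426 -0.0824  0.1802] to [ 0.515  -0.0807  0.1152] rows [ 0.351 -0.324  0.742] [-0.002 -0.039  0.013] q [-0.09  0.62  1.6  -0.59  1.14  0.54]
```

```bash
python3 -m inch '[0.17,-0.16,0.37,0,-0.02,0, 0.35,-0.32,0.74,0,-0.04,0.01, 0.35,-0.32,0.74,0,-0.04,0.01, 0.35,-0.32,0.74,0,-0.04,0.01]'; python3 - <<'E'
from h import *
w=camera("wrist");k=get_calibration("wrist")
c=proj(k,np.array([[.504,-.113,.02]]))[0];print(c)
c=np.clip(c,[100,75],[540,325]).astype(int)
cv2.imwrite("pics/w1.png",cv2.resize(w[c[1]-75:c[1]+75,c[0]-100:c[0]+100,::-1],None,fx=4,fy=4,interpolation=cv2.INTER_CUBIC))
E
```

```text
time: 2.2
position: [0.5167, -0.0777, 0.1145]
tool_rot: [0.774, 0.559, -0.245, 0.171]
ft_force: [0.6, -0.1, 0.1]
grip_width: 0.0869
grip_force: 0.0
[314.74718877 178.60036531]
```

View pics/w1.png

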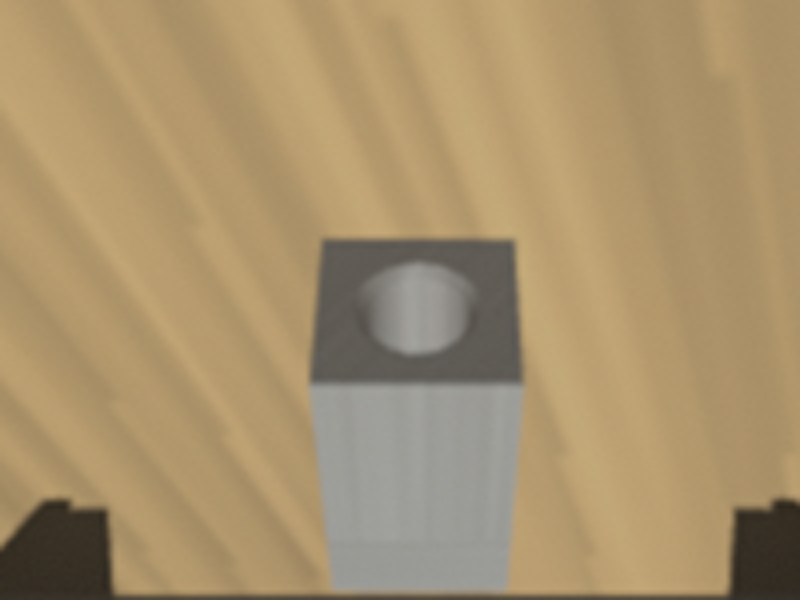

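The end facing +y shows only bore wall and no floor at 8 mm: face corners at crop (311,383), (522,383), (322,240), (515,240). This is the deep bore. Next I locate the block from those corners.

```bash
python3 - <<'E'
from h import *
k=get_calibration("wrist")
P=lambda x,y,z: ray(k,(214+x/4,103+y/4),z)
a,b,c,d=P(311,383,.04),P(522,383,.04),P(322,240,0),P(515,240,0)
print(a,b,c,d)
for p,q in((a,b),(c,d)):
    v=q-p;print(np.linalg.norm(v),np.arctan2(v[0],-v[1])-np.pi/2+np.pi/2)
m=(a+b+c+d)/4
for q in [1.237]: print("centre",m-.036*np.array([np.cos(q),np.sin(q),0]))
v=(b-a+d-c);h=np.arctan2(v[0],-v[1]);print("heading of axis",h)
ctr=m-.036*np.array([np.cos(h),np.sin(h),0]);print(ctr)
rel([ctr[0],ctr[1],.115],down(h))
E
```

```text
[ 0.48737596 -0.10898552  0.04      ] [ 0.52502037 -0.12139508  0.04      ] [ 0.48714403 -0.1090501   0.        ] [ 0.5254756  -0.12173378  0.        ]
0.03963709234868013 1.2523627270655837
0.040375551852399 1.2512429600856185
centre [ 0.49445923 -0.14930411  0.02      ]
heading of axis 1.251797676250718
[ 0.49496382 -0.14947492  0.02      ]
from [ 0.5187 -0.0783  0.1162] to [ 0.495  -0.1495  0.115 ] rows [-0.763  0.002  0.546] [-0.003  0.385 -0.002] q [-0.06  0.72  1.69 -0.69  1.03  0.71]
```

```bash
python3 -m inch '[-0.15,0,0.11,0,0.077,0, -0.3,0,0.22,0,0.154,0, -0.46,0,0.33,0,0.23,0, -0.61,0,0.44,0,0.31,0, -0.763,0,0.546,0,0.385,0, -0.763,0,0.546,0,0.385,0, -0.763,0,0.546,0,0.385,0]'; python3 - <<'E'
from h import *
rel([.495,-.1495,.026],down(1.252))
E
```

```text
time: 2.83
position: [0.496, -0.1546, 0.1179]
tool_rot: [0.814, 0.581, 0.001, 0.002]
ft_force: [0.5, 0.6, 0.1]
grip_width: 0.0873
grip_force: 0.0
from [ 0.496  -0.1546  0.1179] to [ 0.495  -0.1495  0.026 ] rows [ 0.057 -0.038  1.149] [ 0.003  0.001 -0.007] q [-0.52  0.58  1.81 -0.    0.74 -0.19]
```

```bash
python3 -m inch '[0.03,-0.02,0.4,0,0,0, 0.05,-0.03,0.8,0,0,0, 0.05,-0.03,0.8,0,0,0, 0.05,-0.03,0.8,0,0,0]'; python3 - <<'E'
from h import *
rel([.495,-.1495,.026],down(1.252))
E
```

```text
time: 3.17
position: [0.4928, -0.1441, 0.0506]
tool_rot: [0.812, 0.584, -0.002, -0.002]
ft_force: [0.1, -0.4, 0.7]
grip_width: 0.087
grip_force: 0.0
from [ 0.4928 -0.1441  0.0506] to [ 0.495  -0.1495  0.026 ] rows [-0.055  0.049  0.308] [-0.003  0.    -0.003] q [-0.5   0.7   1.85 -0.    0.6  -0.18]
```

```bash
python3 -m inch '[-0.03,0.03,0.15,0,0,0, -0.05,0.04,0.3,0,0,0, -0.05,0.04,0.3,0,0,0, -0.05,0.04,0.3,0,0,0]'; python3 - <<'E'
from h import *
rel([.495,-.1495,.026],down(1.252))
E
```

```text
time: 3.5
position: [0.4945, -0.1495, 0.0266]
tool_rot: [0.812, 0.584, -0.001, -0.001]
ft_force: [0.1, 1.0, 0.6]
grip_width: 0.0874
grip_force: 0.0
from [ 0.4945 -0.1495  0.0266] to [ 0.495  -0.1495  0.026 ] rows [0.002 0.006 0.008] [-0.002  0.    -0.004] q [-0.51  0.75  1.85 -0.    0.55 -0.18]
```

Close, grip, lift.

```bash
python3 -m inch '[0,0,0,0,0,0, 0,0,0,0,0,0, 0,0,0,0,0,0, 0,0,0,0,0,0, 0,0,0,0,0,0, 0,0,0,0,0,0, 0,0,0,0,0,0, 0,0,0,0,0,0]' 30 45; python3 -m inch '[0,0,-0.2,0,0,0, 0,0,-0.5,0,0,0, 0,0,-0.9,0,0,0, 0,0,-0.95,0,0,0, 0,0,-0.95,0,0,0]'; python3 - <<'E'
from h import *
print(get_obs()["ft_force"],get_obs()["moment"],get_obs()["position"])
ks={c:get_calibration(c) for c in("scene","side")}
P=[]
M["blk"]=[M["block"][0]+[0,0,get_obs()["position"][2]-.026]]
obs=[]
for c in ks:
    camera(c);d=cut_out(c,"block");print(d[0]["conf"] if d else None)
    if d: obs.append((ks[c],d[0]["region"]))
fit("blk",obs,[(.495,-.15,1.25)])
rel([.476,.12,.106],down(1.457))
E
```

```text
time: 4.17
position: [0.4933, -0.1489, 0.0265]
tool_rot: [0.812, 0.584, -0.002, -0.003]
ft_force: [-4.7, 0.9, 3.1]
grip_width: 0.0415
grip_force: 2.1
time: 4.58
position: [0.4957, -0.15, 0.1039]
tool_rot: [0.812, 0.583, -0.0, 0.0]
ft_force: [-0.1, 0.8, -3.3]
grip_width: 0.0394
grip_force: 45.0
[-0.14658689  0.83269873 -3.29267774] [-0.05341586  0.05549477 -0.01068857] [ 0.49566417 -0.15002882  0.10391418]
0.61
0.64
blk [ 0.4943 -0.149   1.1254  0.8611]
from [ 0.4934 -0.1488  0.101 ] to [0.476 0.12  0.106] rows [ 3.115 -1.28  -0.051] [-0.005 -0.001 -0.134] q [-0.51  0.61  1.82 -0.    0.72 -0.18]
```

```bash
python3 -m inch '[0.3,-0.13,0.03,0,0,-0.04, 0.65,-0.28,0.06,0,0,-0.1, 0.95,-0.41,0.1,0,0,-0.13, 0.95,-0.41,0.1,0,0,-0.13]'; python3 - <<'E'
from h import *
rel([.4687,.1062,.0915],down(1.457))
E
```

```text
time: 5.12
position: [0.4836, -0.0621, 0.0925]
tool_rot: [0.747, 0.665, -0.003, -0.006]
ft_force: [-0.9, 0.2, -2.9]
grip_width: 0.0393
grip_force: 45.0
from [ 0.4836 -0.0621  0.0925] to [0.4687 0.1062 0.0915] rows [ 2.068 -0.428  0.027] [-0.009 -0.003 -0.001] q [-0.36  0.61  1.89  0.    0.66 -0.24]
```

```bash
python3 -m inch '[0.35,-0.07,0,0,0,0, 0.7,-0.14,0,0,0,0, 1,-0.2,0,0,0,0, 1,-0.2,0,0,0,0]';  python3 -m inch '[0.35,-0.07,0,0,0,0, 0.7,-0.14,0,0,0,0, 1,-0.2,0,0,0,0, 1,-0.2,0,0,0,0, 1,-0.2,0,0,0,0]'; python3 - <<'E'
from h import *
w=camera("wrist");k=get_calibration("wrist");cv2.imwrite("pics/w2.png",w[:,:,::-1])
rel([.4687,.1062,.0915],down(1.457))
for x in (125,100,60):
  print(x,proj(k,pose(np.array([[x,7,85],[x,-7,85],[x,0,92]])/1e3,[.4905,.296,-1.685])).round(1).tolist())
E
```

```text
time: 5.45
position: [0.4787, 0.018, 0.0934]
tool_rot: [0.747, 0.664, -0.003, -0.004]
ft_force: [-0.3, -0.2, -3.1]
grip_width: 0.0399
grip_force: 45.0
time: 5.87
position: [0.4746, 0.0964, 0.0939]
tool_rot: [0.748, 0.664, -0.002, -0.002]
ft_force: [-0.7, -0.9, -2.6]
grip_width: 0.0396
grip_force: 45.0
from [0.475  0.0956 0.0941] to [0.4687 0.1062 0.0915] rows [ 0.123 -0.094  0.033] [-0.003 -0.    -0.004] q [-0.03  0.6   1.9   0.    0.64  0.09]
125 [[315.8, 102.2], [285.5, 102.4], [299.6, 101.3]]
100 [[315.3, 42.9], [283.7, 43.1], [298.4, 38.9]]
60 [[314.5, -64.1], [280.4, -63.7], [296.1, -74.4]]
```

View pics/w2.png

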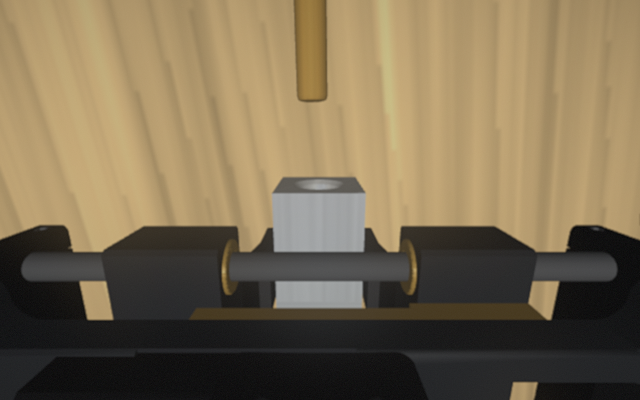

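```bash
python3 - <<'E'
from h import *
w=cv2.imread("pics/w2.png")[:,:,::-1].astype(int);k=get_calibration("wrist")
hsv=cv2.cvtColor(w.astype(np.uint8),cv2.COLOR_RGB2HSV)
for r in (5,30,60,90):
    g=w[r,280:345,:];sat=hsv[r,280:345,1].astype(int)
    x=np.where(sat>150)[0]+280; print(r,x.min() if len(x) else sat.tolist(),x.max() if len(x) else 0)
o=get_obs();R0=R.from_quat(o["tool_rot"])
tl=lambda u,z: R0.inv().apply(ray(k,u,z)-o["position"]).round(4)
print("tool-frame: tip",tl((312,100.5),.085),"root",tl((310,0),.085),"block top edge",tl((274,193),o["position"][2]+.0135),tl((364,193),o["position"][2]+.0135),"bot",tl((281,178),o["position"][2]-.0265),tl((357,178),o["position"][2]-.0265))
print(ray(k,(312,100.5),.085),ray(k,(310,0),.085),o["position"],o["tool_rot"])
E
```

```text
5 303 317
30 318 318
60 [99, 99, 98, 98, 99, 100, 99, 98, 100, 101, 99, 99, 98, 101, 99, 104, 123, 143, 147, 147, 145, 148, 148, 147, 150, 148, 148, 148, 148, 146, 145, 146, 148, 148, 147, 146, 146, 146, 148, 148, 145, 145, 146, 143, 145, 141, 120, 101, 99, 99, 99, 99, 99, 98, 100, 99, 99, 99, 100, 99, 99, 99, 100, 98, 99] 0
90 [99, 99, 99, 99, 100, 98, 98, 99, 100, 98, 99, 99, 100, 99, 99, 98, 104, 121, 139, 144, 143, 145, 147, 148, 147, 147, 147, 146, 144, 145, 148, 143, 144, 144, 147, 146, 147, 145, 145, 147, 145, 146, 144, 144, 143, 143, 126, 104, 99, 99, 98, 99, 100, 99, 100, 99, 100, 99, 100, 98, 99, 98, 99, 99, 99] 0
tool-frame: tip [ 0.0766 -0.0025  0.0091] root [ 0.1177 -0.0032  0.0091] block top edge [ 0.038  -0.0183 -0.0134] [ 0.038   0.0197 -0.0136] bot [ 0.0373 -0.0202  0.0266] [0.0373 0.0215 0.0264]
[0.48156915 0.17195764 0.085     ] [0.48584313 0.21277903 0.085     ] [0.47500871 0.09556398 0.09406079] [ 0.74805808  0.66362825 -0.00161887 -0.00200769]
```

```bash
python3 -m inch '[0.1,-0.04,0.03,0,0,-0.01, 0.25,-0.04,0.03,0,0,-0.01, 0.35,-0.04,0.03,0,0,-0.01, 0.35,-0.04,0.03,0,0,-0.01, 0.35,-0.04,0.03,0,0,-0.01]'; python3 - <<'E'
from h import *
w=camera("wrist");k=get_calibration("wrist");cv2.imwrite("pics/w3.png",cv2.resize(w[60:240,210:430,::-1],None,fx=3,fy=3,interpolation=cv2.INTER_CUBIC))
o=get_obs();print(o["position"],o["tool_rot"],o["ft_force"])
s=cv2.cvtColor(w,cv2.COLOR_RGB2HSV)[...,1].astype(int)
for r in (20,60,100,140,150): x=np.where(s[r,285:345]>124)[0]+285; print(r,(x.min(),x.max()) if len(x) else 0)
E
```

```text
time: 6.33
position: [0.4755, 0.1238, 0.0923]
tool_rot: [0.743, 0.669, -0.001, -0.002]
ft_force: [-0.1, 0.1, -3.4]
grip_width: 0.0396
grip_force: 45.0
[0.47544839 0.12356174 0.0923943 ] [ 0.74313522  0.66913821 -0.00113763 -0.00167486] [ 0.03521467 -0.31966935 -3.83768494]
20 (np.int64(303), np.int64(332))
60 (np.int64(303), np.int64(332))
100 (np.int64(304), np.int64(332))
140 (np.int64(305), np.int64(332))
150 (np.int64(305), np.int64(331))
```

View pics/w3.png

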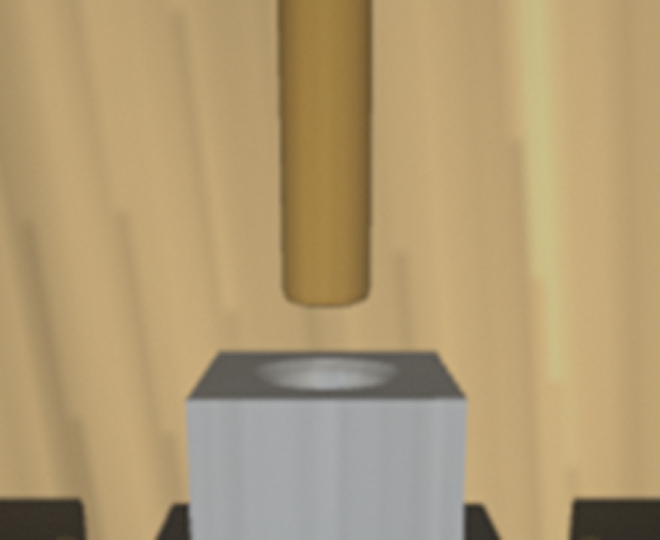

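Pin (crop x≈326) is centred on the bore (x≈327), about 11 mm ahead. Entering gently.

```bash
python3 -m inch '[0.05,0,0.01,0,0,0, 0.1,0,0.01,0,0,0, 0.15,0,0.01,0,0,0, 0.2,0,0.01,0,0,0, 0.25,0,0.01,0,0,0, 0.25,0,0.01,0,0,0]'; python3 -m inch '[0.05,0,0,0,0,0, 0.1,0,0,0,0,0, 0.15,0,0,0,0,0, 0.2,0,0,0,0,0, 0.2,0,0,0,0,0]'; python3 -c "
from h import *
rel([.47,.18,.0915],down(1.467));print(get_obs()['moment'])"
```

```text
time: 6.88
position: [0.4776, 0.1446, 0.0918]
tool_rot: [0.743, 0.669, -0.001, -0.002]
ft_force: [-0.2, -0.0, -2.9]
grip_width: 0.0396
grip_force: 45.0
time: 7.3
position: [0.4793, 0.1605, 0.0918]
tool_rot: [0.743, 0.669, -0.001, -0.002]
ft_force: [0.4, 0.3, -4.3]
grip_width: 0.0397
grip_force: 45.0
from [0.4793 0.1605 0.0918] to [0.47   0.18   0.0915] rows [ 0.231 -0.141  0.004] [-0.002 -0.001 -0.   ] q [0.1  0.62 1.86 0.   0.67 0.2 ]
[-0.01021007  0.06323675 -0.01405977]
```

```bash
python3 -m inch '[0.03,0,0,0,0,0, 0.06,0,0,0,0,0, 0.09,0,0,0,0,0, 0.12,0,0,0,0,0, 0.14,0,0,0,0,0, 0.14,0,0,0,0,0]'; python3 -m inch '[0.01,0,0,0,0,0, 0.02,0,0,0,0,0, 0.03,0,0,0,0,0, 0.03,0,0,0,0,0]'
```

```text
time: 7.8
position: [0.4804, 0.1712, 0.0917]
tool_rot: [0.743, 0.669, -0.001, -0.002]
ft_force: [0.1, -0.4, -3.4]
grip_width: 0.0395
grip_force: 45.0
time: 8.13
position: [0.4806, 0.1733, 0.0917]
tool_rot: [0.743, 0.669, -0.001, -0.002]
ft_force: [-0.0, 0.2, -2.5]
grip_width: 0.0396
grip_force: 45.0
```

```bash
for i in 1 2; do python3 -m inch '[0.01,0,0,0,0,0, 0.015,0,0,0,0,0, 0.015,0,0,0,0,0]' | egrep 'pos|ft'; done
```

```text
position: [0.4807, 0.1745, 0.0918]
ft_force: [-0.2, 0.1, -2.5]
position: [0.4807, 0.1747, 0.0917]
ft_force: [-0.5, -5.4, -2.7]
```

```bash
python3 -m inch '[0.008,0,0,0,0,0, 0.008,0,0,0,0,0, 0.008,0,0,0,0,0]' | egrep 'pos|ft'; python3 -c "
from h import *
o=get_obs();print(o['position'],o['ft_force'],o['moment'],o['time'])"
```

```text
position: [0.4807, 0.1748, 0.0917]
ft_force: [-0.2, -7.5, -2.7]
[0.48071034 0.17477525 0.09171669] [-0.18901517 -7.53044579 -2.72659815] [-1.19660177  0.02341625  0.03640262] 8.8833
```

Bottomed: 40 mm insertion, 7.5 N. Draw off.

```bash
python3 -m inch '[-0.05,0,0,0,0,0, -0.15,0,0,0,0,0, -0.3,0,0,0,0,0, -0.45,0,0,0,0,0, -0.6,0,0,0,0,0, -0.75,0,0,0,0,0, -0.9,0,0,0,0,0, -1,0,0,0,0,0]' | egrep 'pos|ft';python3 -m inch '[-0.3,0,-0.2,0,0,0, -0.7,0,-0.5,0,0,0, -1,0,-0.8,0,0,0, -1,0,-1,0,0,0, -1,0,-1,0,0,0]'; python3 -c "
from h import *
rel([.55,-.05,.25],down(1.467)*R.from_rotvec([0,np.pi/2,0]))"
```

```text
position: [0.4723, 0.0949, 0.0917]
ft_force: [-0.9, 0.6, -4.1]
time: 9.97
position: [0.4665, 0.0148, 0.1744]
tool_rot: [0.744, 0.668, 0.001, 0.001]
ft_force: [0.4, 1.4, -2.4]
grip_width: 0.0396
grip_force: 45.0
from [0.4665 0.0148 0.1744] to [ 0.55 -0.05  0.25] rows [-0.693  1.129 -0.941] [ 0.004  1.    -0.001] q [-0.21  0.43  1.89  0.    0.81 -0.1 ]
```

```bash
python3 -m inch '[-0.2,0.3,-0.3,0,0.05,0, -0.4,0.6,-0.6,0,0.12,0, -0.6,0.9,-0.9,0,0.2,0, -0.7,1,-0.94,0,0.28,0, -0.7,1,-0.94,0,0.36,0, -0.7,1,-0.94,0,0.44,0, -0.7,1,-0.94,0,0.5,0, -0.7,1,-0.94,0,0.5,0, -0.7,1,-0.94,0,0.5,0]'; python3 -c "
from h import *
rel([.55,-.05,.22],down(1.467)*R.from_rotvec([0,np.pi/2,0]))"
```

```text
time: 10.72
position: [0.5379, -0.0478, 0.2443]
tool_rot: [0.688, 0.616, 0.282, -0.258]
ft_force: [1.3, 0.6, -3.0]
grip_width: 0.0393
grip_force: 45.0
from [ 0.5379 -0.0478  0.2443] to [ 0.55 -0.05  0.22] rows [-0.222  0.156  0.206] [-0.     0.5   -0.005] q [-0.64  0.57  1.64  0.66  1.44 -0.79]
```

```bash
python3 -m inch '[-0.05,0.05,0.05,0,0.07,0, -0.1,0.1,0.1,0,0.14,0, -0.15,0.15,0.15,0,0.21,0, -0.22,0.16,0.2,0,0.28,0, -0.22,0.16,0.2,0,0.35,0, -0.22,0.16,0.2,0,0.42,0, -0.22,0.16,0.2,0,0.5,0, -0.22,0.16,0.2,0,0.5,0, -0.22,0.16,0.2,0,0.5,0, -0.22,0.16,0.2,0,0.5,0]'; python3 -c "
from h import *
rel([.55,-.05,.2],down(1.467)*R.from_rotvec([0,np.pi/2,0]))
print(R.from_quat(get_obs()['tool_rot']).as_matrix()[:,0])"
```

```text
time: 11.55
position: [0.5513, -0.0485, 0.2232]
tool_rot: [0.527, 0.474, 0.523, -0.473]
ft_force: [-0.1, 1.6, -2.6]
grip_width: 0.0398
grip_force: 45.0
from [ 0.5513 -0.0485  0.2232] to [ 0.55 -0.05  0.2 ] rows [-0.29  -0.014 -0.019] [-0.001  0.002 -0.002] q [-0.74  0.96  1.58  1.02  1.91 -1.07]
[0.00316028 0.00350034 0.99998888]
```

```bash
python3 -m inch '[-0.1,0,0,0,0,0, -0.2,0,0,0,0,0, -0.28,0,0,0,0,0, -0.28,0,0,0,0,0, -0.28,0,0,0,0,0, -0.28,0,0,0,0,0, -0.28,0,0,0,0,0, -0.28,0,0,0,0,0]'; python3 - <<'E'
from h import *
o=get_obs();print(o["position"],R.from_quat(o["tool_rot"]).as_matrix()[:,0],o["joint_velocities"])
a=camera("wrist");b=camera("side")
k=get_calibration("side");u=proj(k,np.array([o["position"]]))[0].astype(int)
b=cv2.resize(b[u[1]-50:u[1]+50,u[0]-50:u[0]+50],(400,400),interpolation=cv2.INTER_CUBIC)
a=cv2.resize(a[:250,120:520],None,fx=1,fy=1.6)
cv2.imwrite("pics/f.png",np.hstack([a,b])[:,:,::-1])
E
```

```text
time: 12.22
position: [0.5509, -0.0496, 0.2004]
tool_rot: [0.526, 0.472, 0.525, -0.474]
ft_force: [0.5, -0.0, -2.5]
grip_width: 0.0396
grip_force: 45.0
[ 0.55090166 -0.04962038  0.20041603] [ 3.58439941e-03 -9.32618295e-04  9.99993141e-01] [-0.00036265  0.00100685 -0.00051914 -0.00086824  0.00028214 -0.00137027]
```

View pics/f.png

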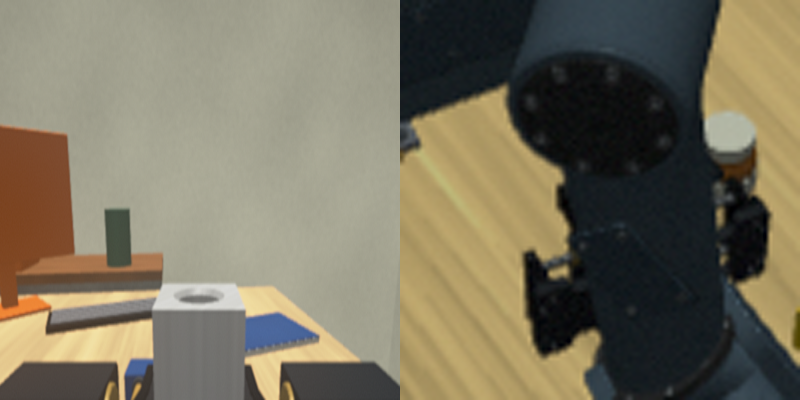

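The wrist view shows the block still square in the fingers, with the bore mouth at about (200,296) facing up. Its edges sit at the same rows as before insertion, so it has not turned in the grip.

```bash
python3 -c "
from rig import *
print(hand_in())"
```

```text
the job is handed in; nothing more can be done
None
```

The deep bore was proven on the pin: it went in about 40 mm and bottomed at about 7.5 N. I then drew the block off, turned the bore straight up and handed in at about 12 s of the 48 s, with the block held still 20 cm above the bench and the jar, carton and tray untouched.

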